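# Knock a stuck casting out of its mould

## Robot

A 6-joint arm with a two-finger parallel gripper is mounted at the origin on a cart in front of the work surface, level with it; the furniture and walls round the work are solid. World frame = base frame: x ahead of the robot, y to its left, z up, the work surface at z = 0. Lengths are in m, angles in rad, forces in N, time in s.
With the tool pointing down it reaches from about 0.25 to 0.725 m from the base axis. Payload 4 kg.
Tool frame: the origin (TCP) lies midway between the tips of the shut fingers; the grasp point (between the pads) lies 19 mm behind it; z points along the fingers, y is the line along which they close (so a half turn about z gives the same grasp; the last joint's range is limited). The gripper opens to 85 mm and grips with 20 to 120 N. Pads are 22 mm wide; open, the fingers measure 114 mm over their backs; the gripper's body (76 mm by 85 mm) begins 54 mm behind the grasp point. The pads swing forward as they close: fully open they stand 13 mm farther back than shut.
Start: joints at [-1.27, 0.241, 0.005, 1.335, 0, 1.571], TCP at [0.148, -0.478, 0.231] pointing down, gripper open.
Joint ranges: [-2.72, 2.72], [-1.05, 1.87], [-1.09, 1.28], [-1.99, 2.15], [-1.42, 1.44], [-3.14, 3.14]. Speed limits (rad/s): [2.79, 2.79, 3.14, 3.14, 3.14, 3.14].

## Interface

Orientations are given as a unit quaternion [x, y, z, w].
In Python, from workcell import monitor, vision, job gives the robot as it stands.
- The arm moves only by the tool move_arm, never from a script. Its argument "moves" is a list that holds one entry, the list of rows, each a list of 5 numbers: the shift along the world's x, y, z in m, then the turn about the world's z in degrees, then the opening in per cent of the stroke, from 0 (shut) to 100 (fully open). In form: [[[x, y, z, turn, gripper], ...]]. A call has 1 to 5 rows; each row is the pose to reach, as a shift and turn from the pose commanded when the call began; what a row does not reach only later rows make up. A row lasts 1/8 s, in which the tool goes at most 62.5 mm and 10.7 degrees, less where a joint would pass 70% of its speed; a pose out of reach is approached as far as the arm can. A call with a gripper value outside its range is refused whole. The fingers move at their own pace and stop on an object; the grip force is fixed at half the most. Time passes only in rows, so rows that repeat a pose let the fingers close. It gives the time, the measured TCP pose, the force, the opening and the grip force at its end, in the units of the state.
- monitor.get_obs(): the state, without advancing time (a new reading comes with each control period).
- vision.camera(name): name is "scene" or "top" or "wrist"; returns a dict with "color" (400x640x3 uint8, red, green, blue), "camera_matrix" (3x3 intrinsics, pixels), "eye" and "attitude" of the camera in the world; the wrist camera has in their place "hand_eye" (4x4, takes a point from camera to tool coordinates, whose origin is the TCP and whose axes are the flange's). Camera axes: x right, y up, looking along -z (the intrinsics and any distortion apply to the point x, -y, -z); pixel columns grow to the right and rows downward; lengths in m; the calibration is good to about 2 mm. The wrist camera is an equidistant fisheye: a pixel r from the principal point sees the ray r / f radians off the axis. A picture is of the moment at which its call begins: read the wrist's pose just before it. There is no depth.
- job.job_done(): hands the job in; it is judged then, once.
The state is a dict: "clock": time; "joint_pos": joint angles; "joint_vel": joint speeds; "tau": joint torques, N m; "eef_pos": TCP position; "tool_rot": TCP orientation; "ft_force": force on the tool from outside, world axes, zero at the start; "ft_torque": the same for the moment, N m; "grip_width": finger opening in m; "grasp_force": force on a finger pad.
Only numpy, scipy, OpenCV 4.12 (cv2) and the standard library are available. Lean on these libraries where they do the work, as an engineer would, in place of code of your own. Each camera call takes 0.05 s, during which the arm holds its last target. There are 200 camera calls.

## Task

A casting is stuck deep in the bore of the steel mould. Take the long pin out of the wooden rack, lower it nose first into the bore until it stands on the casting and let go of it there; then press its head down until the pin is fully home, its head sitting on the mould's top, so that the casting is pushed out below. Leave the short pin in the rack and let go of everything at the end.

Things in the scene. Friction and masses are not known exactly. Their poses are not given: they have to be found in the camera images.
- long_pin_head (a point): Long steel pin upright in either socket of the wooden rack (116 x 52 x 36 mm, sockets 60 mm apart). Point: centre of its head, z up along the pin. Head: cylinder 30 mm across, 24 mm high, dark grooves, underside 52 mm above the rack's top. Below it a round shank, 12 mm across, 80 mm long, tapering to an 8 mm flat nose 92 mm below this point; 28 mm of it is in the loose socket. 0.12 kg.
- short_pin_head (a point): Shorter steel pin in the rack's other socket: same head and shank diameters, but a shank of only 50 mm, so its head stands 30 mm lower than the long pin's. Point: centre of its head. Not used; it stays in the rack.
- mould_mouth (a point): Centre of the bore's mouth, level with the flat top of the dark steel mould, 120 mm above the worktop; z up. Mould: fixed block 70 x 70 x 60 mm on two legs and a foot plate, open below. The upright bore is 16 mm across, right through; mouth countersunk to 26 mm, 5 mm deep. A pin let go in it may lean up to 7 degrees. With the pin home its head's centre is 12 mm above this point.
- casting (a joint): How far (m) the stuck casting, a brass-coloured plug 14 mm across and 25 mm long inside the bore, is pushed down: its top lies 40 mm plus this value below the mouth, so a pin standing on it has its head's underside 30 to 40 mm above the mould. Starts at 0 to 0.010; 0.040 with the pin home. Moves against about 8 N of friction, more than a pin's weight, and stays where it is left.
Not all that is in view belongs to the job. Leave any orange look-alike of the part that bears long_pin_head alone.

How it is judged:
By the outcome, as a careful person would: the job done as asked, in the order asked, and still so for the second after the job is handed in, with the robot touching nothing.
It also fails if it takes over 38 s, if anything falls off the work surface, if the arm or the gripper's body presses on something with over 40 N, if the wrist force passes 120 N, or if a joint passes its speed limit or range.

## Working session

There is one attempt and no reset: what is moved stays moved. The work goes in short steps, Python scripts to look and compute and a tool call to move; the robot and the scene stay as the last step left them, time stands still between calls to the robot, and variables do not carry over. Pictures are saved under pics/ and viewed, at most 10 in all, crops included, and the job is handed in when it is done.

Besides the shell and the picture viewer there is one more tool, called after "Emit:" by a JSON object that holds its "method" and its "body". move_arm: Moves the arm, as the interface text tells. Its arguments: {"type":"object","properties":{"moves":{"type":"array","items":{"type":"array","items":{"type":"array","items":{"type":"number"}}}}},"required":["moves"]}

```bash
mkdir -p pics; ls; cat > h.py <<'E'
import numpy as np, cv2
from workcell import monitor, vision, job
from scipy.spatial.transform import Rotation as R
def att(a):
    a=np.array(a,float)
    return a if a.shape==(3,3) else R.from_quat(a).as_matrix()
def ray(c,u,v):
    K=np.array(c["camera_matrix"]); d=np.array([(u-K[0,2])/K[0,0],-(v-K[1,2])/K[1,1],-1.])
    d=att(c["attitude"])@d; return np.array(c["eye"],float),d/np.linalg.norm(d)
def onz(c,u,v,z):
    o,d=ray(c,u,v); return o+d*(z-o[2])/d[2]
def tri(r1,r2):
    (o1,d1),(o2,d2)=r1,r2
    t=np.linalg.lstsq(np.c_[d1,-d2],o2-o1,rcond=None)[0]
    a,b=o1+t[0]*d1,o2+t[1]*d2; return (a+b)/2,np.linalg.norm(a-b)
def save(c,n): cv2.imwrite("pics/"+n,c["color"][:,:,::-1])
E
python3 - <<'E'
from h import *
for n in("scene","top"):
    c=vision.camera(n); save(c,n+"0.png"); print({k:(v if k!="color" else 0) for k,v in c.items()})
    np.save(n+".npy",c,allow_pickle=True)
print(monitor.get_obs())
E
```

```text
pics
{'color': 0, 'camera_matrix': array([[512.07827168,   0.        , 309.14138785],
       [  0.        , 512.07827168, 201.15498561],
       [  0.        ,   0.        ,   1.        ]]), 'eye': array([0.16932277, 0.93979688, 0.47149033]), 'attitude': array([-0.15332434,  0.50301618,  0.81223311, -0.25247524])}
{'color': 0, 'camera_matrix': array([[476.94219153,   0.        , 327.94637033],
       [  0.        , 476.94219153, 198.15479369],
       [  0.        ,   0.        ,   1.        ]]), 'eye': array([0.43857877, 0.28755012, 0.948308  ]), 'attitude': array([ 0.07620275, -0.07075771, -0.66041105,  0.7436691 ])}
{'clock': 0.1, 'joint_pos': array([-1.27000427e+00,  2.41343706e-01,  3.88312743e-03,  1.33521041e+00,
       -3.07644069e-06,  1.57083380e+00]), 'joint_vel': array([-0.00044711, -0.00059665,  0.00370385,  0.00018553, -0.00161655,
       -0.00108091]), 'tau': array([ 5.97100752e-04, -3.73138404e+01,  2.53009522e+01,  1.08636537e-02,
        1.04580906e-04, -4.75141761e-06]), 'eef_pos': array([ 0.14797213, -0.47701821,  0.23050818]), 'tool_rot': array([ 9.88714191e-01,  1.49811116e-01, -1.41978039e-04, -9.26515789e-04]), 'ft_force': array([0.23517656, 0.04062606, 0.3830643 ]), 'ft_torque': array([-0.01964975,  0.0012038 ,  0.01473631]), 'grasp_force': 0.0, 'grip_width': 0.08539520518263832}
```

View pics/scene0.png

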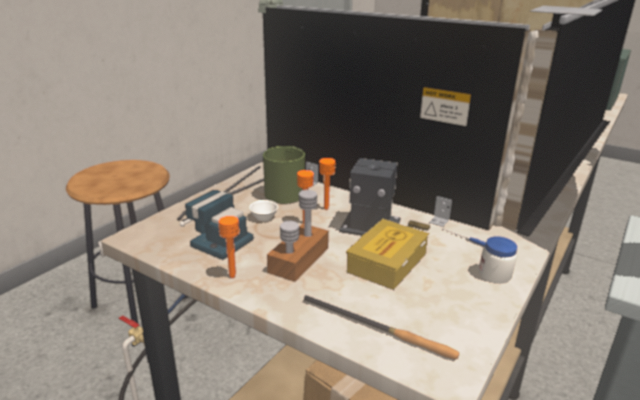

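View pics/top0.png

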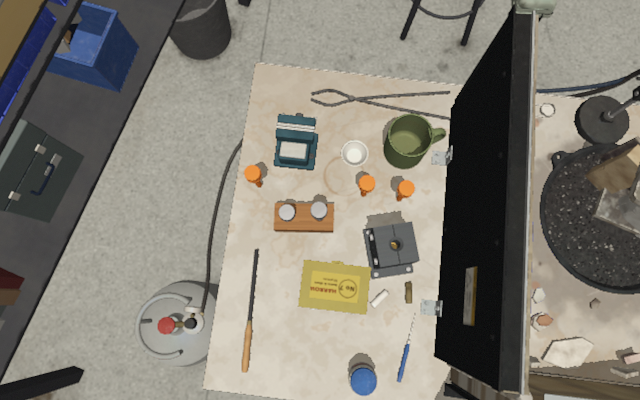

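The scene view shows the long pin (head about (308,200)) behind the short one (about (289,232)) in the rack, with the mould at (372,195). In the top view the heads are at (319,210) and (287,212), and the bore is at (395,244). The orange look-alikes stand nearby. Next I'll enlarge both for exact pixels.

```bash
python3 - <<'E'
from h import *
s=np.load("scene.npy",allow_pickle=True).item(); t=np.load("top.npy",allow_pickle=True).item()
a=cv2.resize(s["color"][150:285,260:420],None,fx=5,fy=4.4,interpolation=cv2.INTER_CUBIC)
a=cv2.resize(s["color"][150:250,260:420],(800,500),interpolation=cv2.INTER_CUBIC)
b=cv2.resize(t["color"][170:290,265:425],(800,600),interpolation=cv2.INTER_CUBIC)
cv2.imwrite("pics/sc.png",a[:,:,::-1]);cv2.imwrite("pics/tc.png",b[:,:,::-1])
for uv in((319,210),(287,212)): print(onz(t,*uv,.1))
print(onz(t,395,244,.12))
E
```

```text
[0.59343796 0.31827483 0.1       ]
[0.58294119 0.3752131  0.1       ]
[0.5457349  0.17887182 0.12      ]
```

View pics/sc.png

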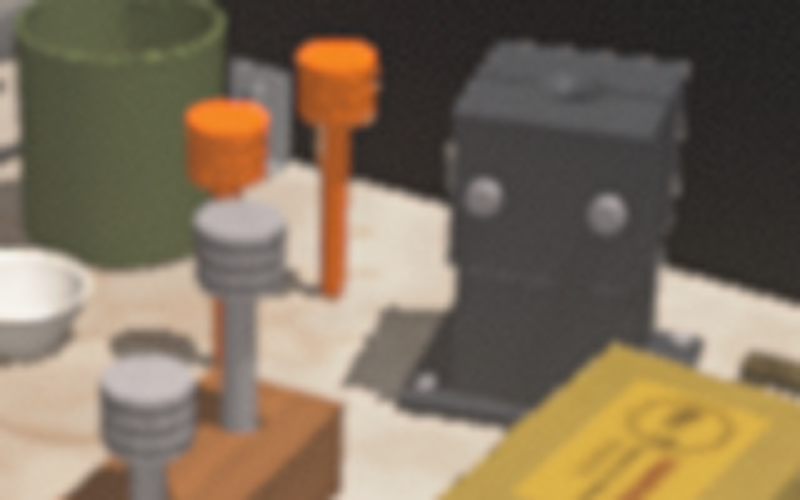

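View pics/tc.png

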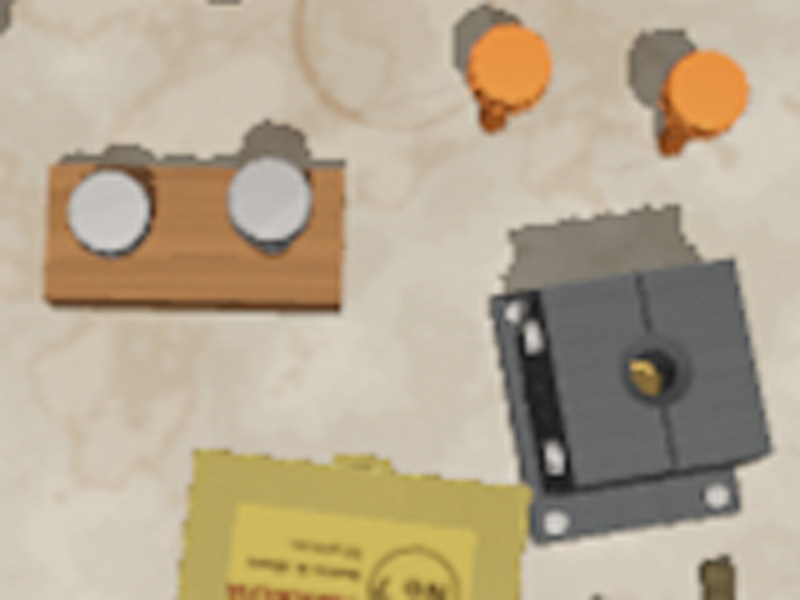

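The crops show these top-face centres: long pin at scene crop (239,223) and top crop (269,199); short pin at (148,382) and (110,211). The mouth is at (566,86) and (656,371).

```bash
python3 - <<'E'
from h import *
s=np.load("scene.npy",allow_pickle=True).item(); t=np.load("top.npy",allow_pickle=True).item()
f=lambda p,o:((p[0]+.5)/5-.5+o[0],(p[1]+.5)/5-.5+o[1])
# refine bright top discs by mask in both views
for n,a,b,z in(("long",(239,223),(269,199),.112),("short",(148,382),(110,211),.082),("mouth",(566,86),(656,371),.12),("or1",(228,118),(511,66),.1),("or2",(337,55),(707,90),.1)):
    us=f(a,(260,150)); ut=f(b,(265,170))
    if n in("long","short"):
        g=cv2.resize(t["color"][170:290,265:425],(800,600),interpolation=cv2.INTER_CUBIC)
        hsv=cv2.cvtColor(g,cv2.COLOR_RGB2HSV); m=((hsv[...,1]<28)&(hsv[...,2]>150)).astype(np.uint8)
        cs=[c for c in cv2.findContours(m,0,1)[0] if cv2.pointPolygonTest(c,b,False)>=0]
        if cs: (x,y),r=cv2.minEnclosingCircle(cs[0]); print("circ",x,y,r)
    p,e=tri(ray(s,*us),ray(t,*ut)); print(n,p.round(4),"gap",round(e,4),"onz",onz(t,*ut,z).round(4),"sc",onz(s,*us,z).round(4),"r",np.hypot(*p[:2]))
# rack top dir, mould dir
r=[onz(t,*f(q,(265,170)),.036) for q in((50,168),(344,168),(338,305),(46,300))]; print(np.round(r,4))
r=[onz(t,*f(q,(265,170)),.12) for q in((735,262),(770,450),(575,490),(538,295))]; print(np.round(r,4), np.mean(r,0))
r=[onz(t,*f(q,(265,170)),.05) for q in((195,450),(528,487))]; print("box",np.round(r,4))
o=monitor.get_obs(); print(R.from_quat(o["tool_rot"]).as_matrix().round(3))
E
```

```text
circ 268.6474914550781 198.51707458496094 41.082706451416016
long [0.5936 0.3196 0.1085] gap 0.0017 onz [0.5922 0.319  0.112 ] sc [0.5905 0.3257 0.112 ] r 0.6741678687612522
circ 108.35026550292969 211.13368225097656 40.01475143432617
short [0.5876 0.3786 0.0783] gap 0.0015 onz [0.5863 0.3779 0.082 ] sc [0.5844 0.384  0.082 ] r 0.698991049658065
mouth [0.5482 0.1783 0.1192] gap 0.004 onz [0.5462 0.1775 0.12  ] sc [0.5493 0.1805 0.12  ] r 0.5764446579668783
or1 [0.6545 0.2381 0.1017] gap 0.0018 onz [0.6541 0.2375 0.1   ] sc [0.6577 0.235  0.1   ] r 0.6964190205774564
or2 [0.6537 0.1662 0.1027] gap 0.0016 onz [0.6536 0.1654 0.1   ] sc [0.658  0.1607 0.1   ] r 0.674446992935321
[[0.6082 0.4082 0.036 ]
 [0.6218 0.2943 0.036 ]
 [0.5681 0.2904 0.036 ]
 [0.5567 0.4024 0.036 ]]
[[0.5878 0.1533 0.12  ]
 [0.5236 0.1359 0.12  ]
 [0.502  0.2016 0.12  ]
 [0.5679 0.221  0.12  ]] [0.54534401 0.17795443 0.12      ]
box [[0.5054 0.3372 0.05  ]
 [0.5064 0.2119 0.05  ]]
[[ 0.955  0.296 -0.001]
 [ 0.296 -0.955  0.002]
 [-0.    -0.002 -1.   ]]
```

```bash
python3 - <<'E'
from h import *
s=np.load("scene.npy",allow_pickle=True).item(); t=np.load("top.npy",allow_pickle=True).item()
for a,b in(((525,25),(535,380)),((525,25),(475,378)),((265,10),(513,12)),((445,88),(468,268)),((422,88),(470,268)),((470,95),(472,322))):
    p,e=tri(ray(s,*a),ray(t,*b)); print(a,b,p.round(3),round(e,4))
print("panel foot top view", [onz(t,*q,0).round(3) for q in((437,355),(450,110),(462,80),(256,64),(205,388))])
print("panel foot scene", [onz(s,*q,0).round(3) for q in((265,170),(497,222),(525,235),(605,125),(545,212))])
a=t["color"][:,400:640]; b=s["color"][0:260,400:640]
cv2.imwrite("pics/p.png",np.hstack([cv2.resize(a,(360,600)),cv2.resize(b,(440,600)) ])[:,:,::-1])
E
```

```text
(525, 25) (535, 380) [0.372 0.032 0.358] 0.0059
(525, 25) (475, 378) [0.362 0.103 0.366] 0.0165
(265, 10) (513, 12) [0.863 0.076 0.352] 0.0086
(445, 88) (468, 268) [0.49  0.082 0.251] 0.036
(422, 88) (470, 268) [0.509 0.084 0.247] 0.0039
(470, 95) (472, 322) [0.43  0.075 0.245] 0.0035
panel foot top view [array([0.36 , 0.065, 0.   ]), array([0.858, 0.073, 0.   ]), array([0.93 , 0.051, 0.   ]), array([0.914, 0.496, 0.   ]), array([0.25 , 0.493, 0.   ])]
panel foot scene [array([0.877, 0.084, 0.   ]), array([0.355, 0.027, 0.   ]), array([0.299, 0.048, 0.   ]), array([ 0.267, -0.758,  0.   ]), array([ 0.289, -0.069,  0.   ])]
```

View pics/p.png

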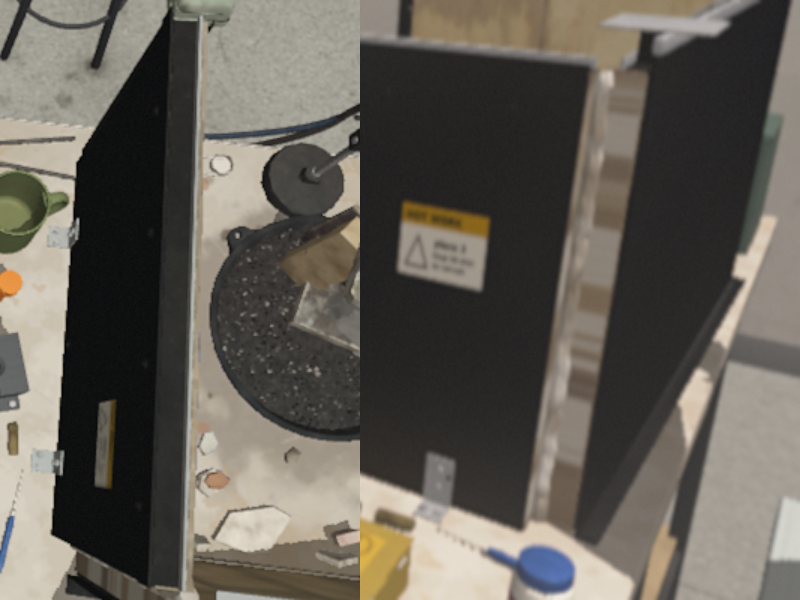

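The panel picture shows panel 1 running along x at y≈0.04–0.08, about 0.355 m high. A second panel at x≈0.28 extends towards −y. I'll check its height before swinging over it.

```bash
python3 - <<'E'
from h import *
s=np.load("scene.npy",allow_pickle=True).item()
for x in(.26,.30):
  for q in((553,28),(560,14),(632,2),(535,5),(600,12),(607,123)):
    o,d=ray(s,*q); print(x,q,(o+d*(x-o[0])/d[0]).round(3))
E
```

```text
0.26 (553, 28) [0.26  0.417 0.406]
0.26 (560, 14) [0.26  0.397 0.416]
0.26 (632, 2) [ 0.26  -0.427  0.366]
0.26 (535, 5) [0.26  0.508 0.432]
0.26 (600, 12) [0.26  0.097 0.391]
0.26 (607, 123) [ 0.26  -0.705  0.021]
0.3 (553, 28) [0.3   0.187 0.377]
0.3 (560, 14) [0.3   0.158 0.392]
0.3 (632, 2) [ 0.3   -1.03   0.319]
0.3 (535, 5) [0.3   0.317 0.415]
0.3 (600, 12) [ 0.3   -0.274  0.356]
0.3 (607, 123) [ 0.3   -1.431 -0.177]
```

Emit:
{"method": "move_arm", "body": {"moves": [[[0, 0, 0.06, 0, 100], [0, 0, 0.12, 0, 100], [0, 0, 0.18, 0, 100], [0, 0, 0.22, 0, 100]]]}}

```text
clock: 0.6
eef_pos: [0.1481, -0.4775, 0.4541]
tool_rot: [0.989, 0.15, 0.0, 0.001]
ft_force: [0.2, -0.6, 0.9]
grip_width: 0.0853
grasp_force: 0.0
```

Emit:
{"method": "move_arm", "body": {"moves": [[[0.051, 0.03, 0, 5, 100], [0.104, 0.058, 0, 10, 100], [0.154, 0.092, 0, 16, 100], [0.198, 0.132, 0, 21, 100], [0.238, 0.176, 0, 27, 100]]]}}

```text
clock: 1.23
eef_pos: [0.3875, -0.3002, 0.4504]
tool_rot: [0.926, 0.378, -0.0, -0.001]
ft_force: [0.9, -0.3, -0.6]
grip_width: 0.0855
grasp_force: 0.0
```

Emit:
{"method": "move_arm", "body": {"moves": [[[0.034, 0.05, 0, 5, 100], [0.062, 0.103, 0, 10, 100], [0.083, 0.159, 0, 16, 100], [0.097, 0.217, 0, 21, 100], [0.103, 0.276, 0, 27, 100]]]}}

```text
clock: 1.85
eef_pos: [0.4896, -0.0236, 0.4503]
tool_rot: [0.812, 0.584, -0.001, -0.001]
ft_force: [1.0, -0.4, 0.3]
grip_width: 0.0854
grasp_force: 0.0
```

Emit:
{"method": "move_arm", "body": {"moves": [[[0, 0.06, 0, 5, 100], [-0.008, 0.119, 0, 10, 100], [-0.023, 0.177, 0, 16, 100], [-0.02, 0.233, 0, 21, 100], [0, 0.29, 0, 26, 100]]]}}

```text
clock: 2.48
eef_pos: [0.488, 0.2661, 0.4523]
tool_rot: [0.66, 0.752, 0.001, 0.0]
ft_force: [1.4, -0.2, 1.2]
grip_width: 0.0856
grasp_force: 0.0
```

Emit:
{"method": "move_arm", "body": {"moves": [[[0.04, 0.02, -0.035, 0, 100], [0.075, 0.036, -0.07, 0, 100], [0.104, 0.053, -0.12, 0, 100], [0.104, 0.053, -0.18, 0, 100], [0.104, 0.053, -0.22, 0, 100]]]}}

```text
clock: 3.1
eef_pos: [0.5916, 0.3167, 0.2256]
tool_rot: [0.661, 0.75, -0.004, -0.001]
ft_force: [-0.4, 0.7, 0.3]
grip_width: 0.0853
grasp_force: 0.0
```

```bash
cat >> h.py <<'E'
def wrist(n=None):
    o=monitor.get_obs(); c=vision.camera("wrist")
    T=np.eye(4); T[:3,:3]=R.from_quat(o["tool_rot"]).as_matrix(); T[:3,3]=o["eef_pos"]
    c["T"]=T@np.array(c["hand_eye"])
    if n: save(c,n)
    return c
def wray(c,u,v):
    K=np.array(c["camera_matrix"]); a=np.array([(u-K[0,2])/K[0,0],(v-K[1,2])/K[1,1]]); th=np.hypot(*a)
    d=np.r_[np.sin(th)*a/th*[1,-1],-np.cos(th)]
    return c["T"][:3,3],c["T"][:3,:3]@d
def wpix(c,p):
    q=np.linalg.inv(c["T"])@np.r_[p,1]; x=np.array([q[0],-q[1],-q[2]]); r=np.hypot(x[0],x[1]); th=np.arctan2(r,x[2]); K=c["camera_matrix"]
    return K[0,2]+K[0,0]*th*x[0]/r, K[1,2]+K[1,1]*th*x[1]/r
E
python3 - <<'E'
from h import *
c=wrist("w1.png"); np.save("w1.npy",c,allow_pickle=True)
print(monitor.get_obs()["eef_pos"],c["T"].round(3),c["camera_matrix"])
for p in((.592,.3195,.112),(.586,.3785,.082),(.5465,.178,.12)): print(wpix(c,p))
E
```

```text
[0.58895942 0.31525827 0.2198302 ] [[ 0.992 -0.122 -0.03   0.584]
 [ 0.126  0.949  0.288  0.389]
 [-0.006 -0.289  0.957  0.369]
 [ 0.     0.     0.     1.   ]] [[309.70691629   0.         316.15721532]
 [  0.         309.70691629 197.66423458]
 [  0.           0.           1.        ]]
(np.float64(316.8102910931252), np.float64(189.5200515381958))
(np.float64(318.5907509545571), np.float64(118.64624878002483))
(np.float64(255.39297753452314), np.float64(318.4082312801327))
```

View pics/w1.png

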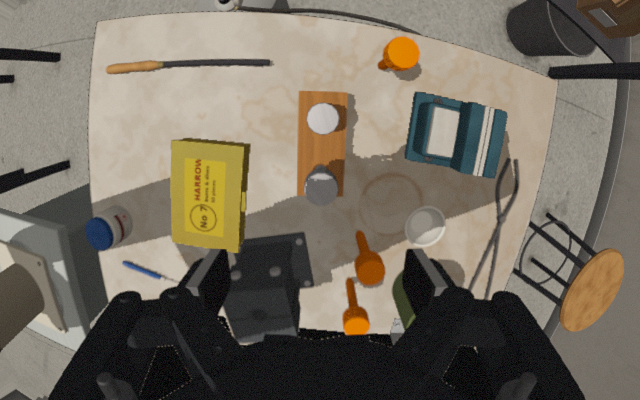

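The wrist view shows the long head at about (322,187) and the short at (323,119), in line with the rack. Both sit about 4–5 px right of prediction, so I'll retake now that the arm has settled and fit the head contours.

```bash
cat > m.py <<'E'
from h import *
def heads(c,s=4):
    g=cv2.resize(c["color"],None,fx=s,fy=s,interpolation=cv2.INTER_CUBIC)
    out=[]
    for p in((.592,.3195,.112),(.586,.3785,.082)):
        u,v=wpix(c,p); x0,y0=int(u)-30,int(v)-30
        w=cv2.cvtColor(g[y0*s:(y0+60)*s,x0*s:(x0+60)*s],cv2.COLOR_RGB2HSV)
        m=((w[...,1]<35)&(w[...,2]>(90))).astype(np.uint8); m=cv2.morphologyEx(m,cv2.MORPH_OPEN,np.ones((9,9),np.uint8))
        cs=max(cv2.findContours(m,0,1)[0],key=cv2.contourArea); e=cv2.fitEllipse(cs)
        out.append(((e[0][0]+.5)/s-.5+x0,(e[0][1]+.5)/s-.5+y0)); print("px",np.round(out[-1],1),"axes",np.round(np.array(e[1])/s,1),"pred",np.round((u,v),1))
    return out
E
python3 - <<'E'
from m import *
for i in range(3):
    c=wrist(); print(monitor.get_obs()["eef_pos"].round(4))
h=heads(c)
t=np.load("top.npy",allow_pickle=True).item(); s=np.load("scene.npy",allow_pickle=True).item()
for q,z,a,b in zip(h,(.112,.082),((318.3,209.3),(286.2,211.8)),((307.4,194.2),(289.2,226))):
    o,d=wray(c,*q); print((o+d*(z-o[2])/d[2]).round(4), tri((o,d),ray(t,*a)), tri((o,d),ray(s,*b)))
E
```

```text
[0.5895 0.3155 0.2234]
[0.5913 0.3165 0.2279]
[0.593  0.3173 0.2313]
px [321.4 188.6] axes [32.8 33.5] pred [317.3 188.6]
px [323.4 117.7] axes [30.9 31.7] pred [319.  118.3]
[0.5955 0.32   0.112 ] (array([0.59466435, 0.31894727, 0.10590322]), np.float64(0.002555032685929238)) (array([0.59553808, 0.31871117, 0.10779659]), np.float64(0.0005138856373237043))
[0.59   0.3796 0.082 ] (array([0.58969521, 0.37968909, 0.06517026]), np.float64(0.0018303705284568393)) (array([0.58934651, 0.37891598, 0.07805264]), np.float64(0.001759386713018196))
```

Emit:
{"method": "move_arm", "body": {"moves": [[[0.001, 0.001, -0.05, 0, 100], [0.001, 0.001, -0.1, 0, 100], [0.001, 0.001, -0.135, 0, 100], [0.001, 0.001, -0.152, 0, 100], [0.001, 0.001, -0.152, 0, 100]]]}}

```text
clock: 3.92
eef_pos: [0.5951, 0.3189, 0.0805]
tool_rot: [0.661, 0.75, 0.001, 0.0]
ft_force: [0.9, 0.0, 0.7]
grip_width: 0.0851
grasp_force: 0.0
```

Emit:
{"method": "move_arm", "body": {"moves": [[[0, 0, 0, 0, 60], [0, 0, 0, 0, 40], [0, 0, 0, 0, 10], [0, 0, 0, 0, 10], [0, 0, 0, 0, 10]]]}}

```text
clock: 4.55
eef_pos: [0.5947, 0.3188, 0.0806]
tool_rot: [0.661, 0.75, 0.001, 0.0]
ft_force: [-1.2, -0.0, 5.4]
grip_width: 0.0286
grasp_force: 59.0
```

Emit:
{"method": "move_arm", "body": {"moves": [[[0, 0, 0.015, 0, 10], [0, 0, 0.045, 0, 10], [0, 0, 0.09, 0, 10], [0, 0, 0.13, 0, 10], [0, 0, 0.16, 0, 10]]]}}

```text
clock: 5.18
eef_pos: [0.5943, 0.3185, 0.2419]
tool_rot: [0.661, 0.75, 0.001, 0.0]
ft_force: [-0.4, 0.8, -1.7]
grip_width: 0.0285
grasp_force: 59.7
```

```bash
python3 - <<'E'
from h import *
o=monitor.get_obs(); print(o["eef_pos"],o["grip_width"],o["grasp_force"])
s=vision.camera("scene"); t=vision.camera("top")
np.save("s2.npy",s,allow_pickle=True);np.save("t2.npy",t,allow_pickle=True)
a=cv2.resize(s["color"][90:240,230:390],(640,600)); cv2.imwrite("pics/s2.png",a[:,:,::-1])
E
```

```text
[0.59429983 0.31848787 0.24193509] 0.02848043568595533 59.684620560728945
```

View pics/s2.png

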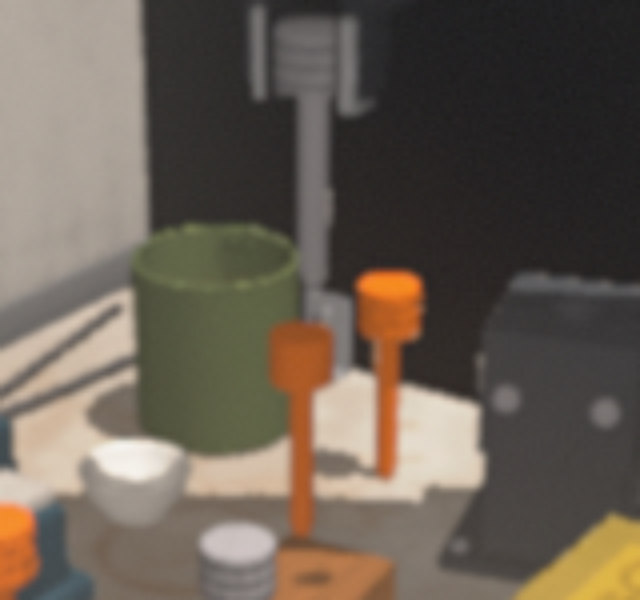

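The pin hangs upright in the fingers: shank at crop (314,100) to (313,285), nose near scene pixel (308,161), nothing slipped. Next I'll carry it over the mould.

Emit:
{"method": "move_arm", "body": {"moves": [[[-0.014, -0.044, 0, 0, 10], [-0.03, -0.09, 0, 0, 10], [-0.041, -0.126, 0, 0, 10], [-0.046, -0.141, 0, 0, 10], [-0.046, -0.141, -0.025, 0, 10]]]}}

```text
clock: 5.9
eef_pos: [0.5491, 0.1769, 0.2155]
tool_rot: [0.662, 0.75, 0.002, 0.001]
ft_force: [-0.4, -0.5, -1.3]
grip_width: 0.0283
grasp_force: 59.7
```

```bash
python3 - <<'E'
from h import *
o=monitor.get_obs(); print(o["eef_pos"],o["ft_force"])
s=vision.camera("scene"); t=vision.camera("top")
a=cv2.resize(s["color"][90:220,310:430],(480,520),interpolation=cv2.INTER_CUBIC)
b=cv2.resize(t["color"][190:320,340:420],(320,520),interpolation=cv2.INTER_CUBIC)
cv2.imwrite("pics/s3.png",np.hstack([a,b])[:,:,::-1])
E
```

```text
[0.54909796 0.17693014 0.2154552 ] [-0.37337689 -0.50478991 -1.28438467]
```

View pics/s3.png

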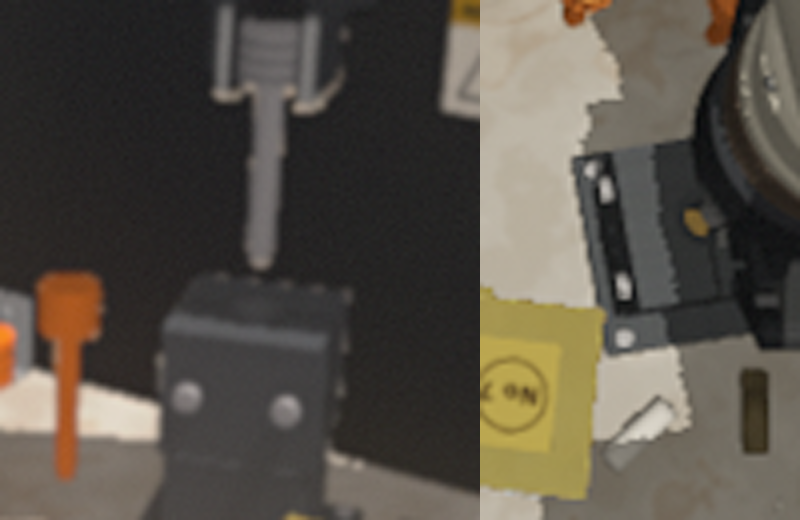

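The nose is at scene crop (261,265), right above the mould's top-face centre (about (259,303)). I'll lower it gently and watch the force.

Emit:
{"method": "move_arm", "body": {"moves": [[[0, 0, -0.01, 0, 10], [0, 0, -0.02, 0, 10], [0, 0, -0.025, 0, 10], [0, 0, -0.03, 0, 10], [0, 0, -0.032, 0, 10]]]}}

```text
clock: 6.62
eef_pos: [0.5481, 0.1775, 0.1821]
tool_rot: [0.661, 0.75, -0.0, -0.0]
ft_force: [-0.2, -0.6, -1.8]
grip_width: 0.0282
grasp_force: 59.7
```

Emit:
{"method": "move_arm", "body": {"moves": [[[0, 0, -0.006, 0, 10], [0, 0, -0.012, 0, 10], [0, 0, -0.018, 0, 10], [0, 0, -0.022, 0, 10], [0, 0, -0.022, 0, 10]]]}}

```text
clock: 7.25
eef_pos: [0.5479, 0.1774, 0.1598]
tool_rot: [0.661, 0.75, -0.0, -0.0]
ft_force: [0.6, 0.2, -0.7]
grip_width: 0.0282
grasp_force: 59.7
```

Emit:
{"method": "move_arm", "body": {"moves": [[[0, 0, -0.003, 0, 10], [0, 0, -0.006, 0, 10], [0, 0, -0.0075, 0, 10], [0, 0, -0.0075, 0, 10]]]}}

```text
clock: 7.75
eef_pos: [0.5481, 0.1774, 0.1527]
tool_rot: [0.661, 0.75, -0.0, -0.0]
ft_force: [-0.2, 0.4, -1.8]
grip_width: 0.0285
grasp_force: 59.8
```

Emit:
{"method": "move_arm", "body": {"moves": [[[0, 0, -0.0015, 0, 10], [0, 0, -0.0025, 0, 10], [0, 0, -0.0025, 0, 10]]]}}

```text
clock: 8.12
eef_pos: [0.5484, 0.1776, 0.1517]
tool_rot: [0.661, 0.75, 0.001, 0.0]
ft_force: [-1.4, -0.7, 5.1]
grip_width: 0.0285
grasp_force: 60.5
```

The force is +5 N at nose height about 79 mm, so the pin stands on the casting. Release.

Emit:
{"method": "move_arm", "body": {"moves": [[[0, 0, 0, 0, 20], [0, 0, 0, 0, 50], [0, 0, 0, 0, 100], [0, 0, 0, 0, 100], [0, 0, 0, 0, 100]]]}}

```text
clock: 8.75
eef_pos: [0.5481, 0.1775, 0.1501]
tool_rot: [0.661, 0.75, -0.0, -0.0]
ft_force: [-0.3, 0.4, -0.4]
grip_width: 0.0851
grasp_force: 0.0
```

Emit:
{"method": "move_arm", "body": {"moves": [[[0, 0, 0.03, 0, 100], [0, 0, 0.06, 0, 100], [0, 0, 0.08, 0, 60], [0, 0, 0.08, 0, 0], [0, 0, 0.08, 0, 0]]]}}

```text
clock: 9.38
eef_pos: [0.5477, 0.1773, 0.2292]
tool_rot: [0.661, 0.75, -0.001, -0.0]
ft_force: [0.7, 0.3, -1.1]
grip_width: 0.0321
grasp_force: 0.0
```

```bash
python3 - <<'E'
from h import *
o=monitor.get_obs(); print(o["eef_pos"],o["ft_force"],o["grip_width"])
s=vision.camera("scene"); c=wrist()
np.save("s4.npy",s,allow_pickle=True)
a=cv2.resize(s["color"][90:220,310:430],(480,520),interpolation=cv2.INTER_CUBIC)
print(wpix(c,(.548,.1775,.185)))
b=cv2.resize(c["color"][150:310,256:376],(320,520))
cv2.imwrite("pics/s4.png",np.hstack([a,b])[:,:,::-1])
E
```

```text
[0.54769146 0.17731045 0.22923166] [ 0.68760852  0.27288693 -1.14011125] 0.032063624979647605
(np.float64(315.7516251358105), np.float64(221.9021328979463))
```

View pics/s4.png

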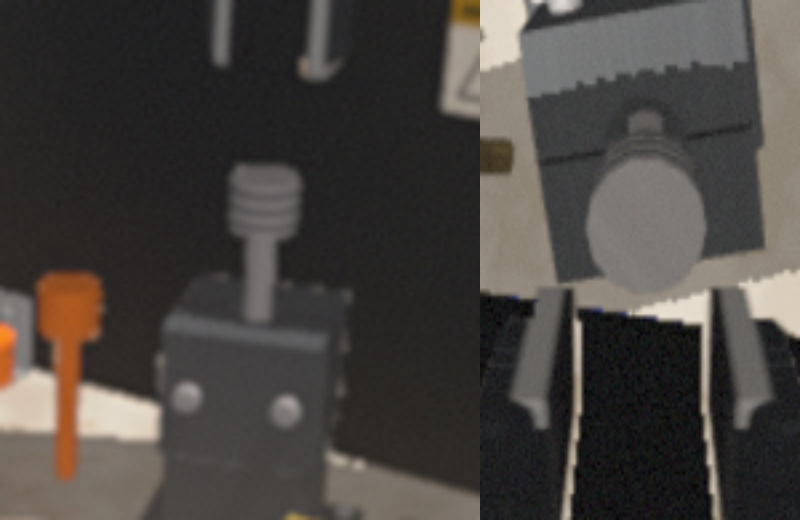

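The pin stands in the bore, leaning about 3°. Its head is within 2 mm of the tool axis (wrist pixel (318,219)). I'll press with shut fingers.

Emit:
{"method": "move_arm", "body": {"moves": [[[0, 0, -0.01, 0, 0], [0, 0, -0.02, 0, 0], [0, 0, -0.03, 0, 0], [0, 0, -0.038, 0, 0], [0, 0, -0.041, 0, 0]]]}}

```text
clock: 10.1
eef_pos: [0.5478, 0.1773, 0.1884]
tool_rot: [0.661, 0.75, -0.001, -0.0]
ft_force: [0.6, 0.7, -0.2]
grip_width: -0.0001
grasp_force: 0.0
```

Emit:
{"method": "move_arm", "body": {"moves": [[[0, 0, -0.003, 0, 0], [0, 0, -0.007, 0, 0], [0, 0, -0.011, 0, 0], [0, 0, -0.015, 0, 0], [0, 0, -0.019, 0, 0]]]}}

```text
clock: 10.72
eef_pos: [0.5496, 0.1779, 0.1723]
tool_rot: [0.661, 0.75, 0.002, 0.001]
ft_force: [-0.4, -0.2, 5.9]
grip_width: 0.0001
grasp_force: 3.5
```

Emit:
{"method": "move_arm", "body": {"moves": [[[0, 0, -0.004, 0, 0], [0, 0, -0.008, 0, 0], [0, 0, -0.012, 0, 0], [0, 0, -0.016, 0, 0], [0, 0, -0.019, 0, 0]]]}}

```text
clock: 11.35
eef_pos: [0.5496, 0.1779, 0.1533]
tool_rot: [0.661, 0.75, 0.002, 0.001]
ft_force: [-0.3, 0.0, 6.7]
grip_width: 0.0002
grasp_force: 3.4
```

Emit:
{"method": "move_arm", "body": {"moves": [[[0, 0, -0.002, 0, 0], [0, 0, -0.004, 0, 0], [0, 0, -0.006, 0, 0], [0, 0, -0.007, 0, 0], [0, 0, -0.007, 0, 0]]]}}

```text
clock: 11.98
eef_pos: [0.5494, 0.1778, 0.1461]
tool_rot: [0.661, 0.75, 0.002, 0.001]
ft_force: [-0.2, 0.4, 6.1]
grip_width: 0.0001
grasp_force: 2.9
```

Emit:
{"method": "move_arm", "body": {"moves": [[[0, 0, -0.001, 0, 0], [0, 0, -0.002, 0, 0], [0, 0, -0.003, 0, 0], [0, 0, -0.003, 0, 0]]]}}

```text
clock: 12.48
eef_pos: [0.5496, 0.1779, 0.1442]
tool_rot: [0.661, 0.75, 0.002, 0.001]
ft_force: [-1.8, -1.0, 9.6]
grip_width: -0.0002
grasp_force: 5.1
```

Emit:
{"method": "move_arm", "body": {"moves": [[[0, 0, -0.001, 0, 0], [0, 0, -0.002, 0, 0], [0, 0, -0.002, 0, 0], [0, 0, -0.002, 0, 0]]]}}

```text
clock: 12.98
eef_pos: [0.5497, 0.1779, 0.1441]
tool_rot: [0.661, 0.75, 0.003, 0.002]
ft_force: [-4.7, -1.1, 19.2]
grip_width: -0.0004
grasp_force: 9.4
```

It stalled at 144.1 mm (expected 144) with 19 N, so it is home. Retract, then check.

Emit:
{"method": "move_arm", "body": {"moves": [[[0, 0, 0.01, 0, 0], [0, 0, 0.04, 0, 0], [0, 0, 0.09, 0, 0], [0, 0, 0.13, 0, 0], [0, 0, 0.13, 0, 0]]]}}

```text
clock: 13.6
eef_pos: [0.5501, 0.1781, 0.2734]
tool_rot: [0.661, 0.75, 0.003, 0.002]
ft_force: [-0.0, 0.2, -0.1]
grip_width: 0.0001
grasp_force: 0.0
```

```bash
python3 - <<'E'
from h import *
o=monitor.get_obs(); print(o["eef_pos"],o["ft_force"],o["grip_width"])
s=vision.camera("scene"); c=wrist()
a=cv2.resize(s["color"][110:280,260:430],(480,480),interpolation=cv2.INTER_CUBIC)
b=cv2.resize(c["color"][120:280,256:376],(320,480))
cv2.imwrite("pics/s5.png",np.hstack([a,b])[:,:,::-1])
E
```

```text
[0.55013407 0.17808169 0.27344861] [-0.03020869  0.21661159 -0.11311666] 8.67069632623059e-05
```

View pics/s5.png

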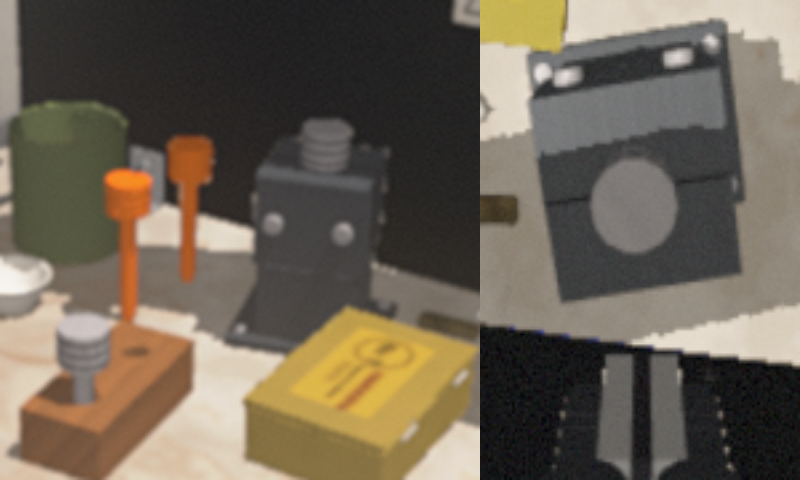

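The pin's head sits flat on the mould top (crop (327,145)), the short pin is still in the rack at (83,345), and the robot is clear of everything.

```bash
python3 -c "from workcell import job; print(job.job_done())"
```

```text
the job is handed in; nothing more can be done
None
```

The long pin is fully home, its head flat on the mould's top at the expected height, so the casting should be pushed out, though I couldn't see it below; the short pin is still in the rack, the gripper is clear, and I handed the job in at about 14 s.

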